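# Spring check of the flask clamp on a cell imager

## Task

Check the spring of the imager's flask clamp. Slide the orange tell-tale block back along its track until it just touches the resting clamp arm; then push the arm's blue post (push with the fingertips, do not grip it) away from its rest, towards the tell-tale, with a test push of 10 N (give or take 2 N) held for a second, so that the arm carries the tell-tale along the scale to its reading. Ease the arm back to rest without letting it snap back, leave the tell-tale standing at the reading, and disturb nothing else.

Things in the scene. Friction and masses are not known exactly. Their poses are not given: they have to be found in the camera images.
- imager: white box 300 (x) x 400 (y) x 100 high with a black deck on top, fixed on the table; origin under its centre, so the deck is 100 above the origin. A curved track lies on the deck: an arc of radius 125 about the clamp's hinge, on the robot's side of it, between two 6 high rails 60 apart, with a low (6) stop across its +y end; a white scale with a tick each 0.05 rad is printed on its floor. A 14 high fence stands at y = 168, x from -140 to -55
- telltale_mid (a point): orange block 30 (its x, across the track) x 24 (its y, along the track) x 28 high, black line across its top; loose, light (40 to 85 g), standing on the deck 15 clear of each rail, so they do not guide it closely; point at its centre, 14 above the deck. Its centre starts 125 from the hinge axis, well to the +y side of the arm, and should stay within 14 of that. It stays where it is left
- clamp_arm (a joint): angle of the sprung clamp arm in rad: 0 = at rest against its stop, grows as the arm swings towards the imager's +y, mechanical end at 0.55. A spring of unstated strength, preloaded (the arm does not leave 0 for less than about 4 N at the post), drives it back to 0 and holds it there against a rigid stop; the push rises smoothly with the deflection and reaches 10 N at the post well before the end. The angle at which the arm rests on the imager differs each time
- clamp_pivot (a point): on the arm's hinge axis (vertical), 14 above the deck, at the imager's x = +100, y = 0; its frame turns with the arm: the arm points along its -x, and its y is the way in which the arm swings open. The arm is an aluminium bar 12 wide, from 9 to 19 above the deck, which passes over the rails and pushes the tell-tale; when they touch, the tell-tale's centre is 18 to 20 from the arm's centre line
- post_mid (a point): point on the push post's axis, 28 above its foot (a little above mid-height). The post is a blue upright cylinder (a sleeve that turns freely about its own axis) 18 across at the arm's end, 170 from the hinge, reaching from 10 to 56 above the deck (this point is 38 above the deck)
- post: the same blue post; origin at the centre of its foot, 10 above the deck
- flask: clear culture flask lying on the imager's deck, 52 x 66 x 26 with a blue cap on its -y end; origin under its centre; leave alone
- dishes: two stacked culture dishes, 62 across, 30 high, on the imager's deck; origin under the centre; leave alone
- media: amber bottle, 68 across, 160 high, on the table; origin under its centre; leave alone
- tipbox: blue and clear pipette-tip box 87 x 122 x 70 on the table; origin under its centre; leave alone
- beaker: glass beaker 76 across, 95 high, on the table; origin under its centre; leave alone
- driver: red-handled screwdriver, 170 long, lying on the table along its x; leave alone
- ethanol: white bottle with a red cap, 60 across, 150 high, on the table; origin under its centre; leave alone

How it is judged:
By the outcome, as a careful person would: the job done as asked, in the order asked, and still so for the second after the job is handed in, with the robot touching nothing.
It also fails if it takes over 72 s, if anything falls off the work surface, if the arm or the gripper's body presses on something with over 40 N, if the wrist force passes 120 N, or if a joint passes its speed limit or range.

## Robot

A 6-joint arm with a two-finger parallel gripper is mounted at the origin on the work surface. World frame = base frame: x ahead of the robot, y to its left, z up, the work surface at z = 0. Lengths are in m, angles in rad, forces in N, time in s.
With the tool pointing down it reaches from about 0.275 to 0.825 m from the base axis. Payload 5.2 kg.
Tool frame: the origin (TCP) lies midway between the tips of the shut fingers; the grasp point (between the pads) lies 19 mm behind it (ctrl.hold_point_z is the distance from the TCP to the grasp point, in m); z points along the fingers, y is the direction in which the jaws open and shut (so a half turn about z gives the same grasp; the last joint's range is limited). The gripper opens to 93 mm and grips with 3 to 60 N. Pads are 15 mm wide; open, the fingers measure 128 mm over their backs; the gripper's body (75 mm by 188 mm) begins 65 mm behind the grasp point.
Start: joints at [1.026, 0.259, 1.535, -0, 1.348, -0.203], TCP at [0.184, 0.518, 0.219] pointing down, gripper open.
Joint ranges: [-3.14, 3.14], [-0.91, 2.08], [0.19, 2.58], [-1.22, 4.36], [0.22, 2.71], [-3.12, 3.12]. Speed limits (rad/s): [2.57, 2.57, 3.14, 3.14, 3.14, 3.14].

## Interface

Orientations are given as a rotation vector (axis times angle).
In Python, from bench import ctrl gives the robot as it stands.
- The arm moves only by the tool servo_tool, never from a script. Its argument "steps" is a list that holds one entry, the list of rows, each a list of 4 numbers: the shift along the world's x, y, z in mm, then the turn about the world's z in rad. A call has 1 to 12 rows; each row is the pose to reach, as a shift and turn from the pose commanded when the call began; what a row does not reach only later rows make up. A row lasts 1/12 s, in which the tool goes at most 41.7 mm and 7.16 degrees, less where a joint would pass 70% of its speed; a pose out of reach is approached as far as the arm can. A call with a gripper value outside its range is refused whole. "hand" is the finger opening in mm, from 0 to 93, set as the call begins (left out, the last holds). The fingers move at their own pace and stop on an object; the grip force is fixed at half the most. Time passes only in rows, so rows that repeat a pose let the fingers close. It gives the time, the measured TCP pose, the force and the opening at its end, in the units of the state.
- ctrl.observe(): the state, without advancing time (a new reading comes with each control period).
- ctrl.capture(name): name is "scene" or "top" or "wrist"; returns a dict with "frame" (420x560x3 uint8, blue, green, red), "fx", "fy", "cx", "cy" (pixels), "rvec" (rotation vector, rad) and "tvec" (3), from world to camera coordinates, as OpenCV has them. Camera axes: x right, y down, z forward; pixel columns grow to the right and rows downward; lengths in m; the calibration is good to about 2 mm. A picture is of the moment at which its call begins. There is no depth.
- ctrl.sign_off(): hands the job in, once; it reports no verdict.
The state is a dict: "t": time; "joints": joint angles; "qd": joint speeds; "joint_torque": joint torques, N m; "ee_pos": TCP position; "tcp_rot": TCP orientation; "wrist_force": force on the tool from outside, world axes, zero at the start; "ft_torque": the same for the moment, N m; "finger_gap": finger opening in m.
Only numpy, scipy, OpenCV 4.12 (cv2) and the standard library are available. Lean on these libraries where they do the work, as an engineer would, in place of code of your own. Each camera call takes 0.05 s, during which the arm holds its last target.

## Working session

There is one attempt and no reset: what is moved stays moved. The work goes in short steps, Python scripts to look and compute and a tool call to move; the robot and the scene stay as the last step left them, time stands still between calls to the robot, and variables do not carry over. Pictures are saved under pics/ and viewed, and the job is handed in when it is done.

Besides the shell and the picture viewer there is one more tool, called after ">>>" by a JSON object that holds its "api" and its "payload". servo_tool: Moves the arm, as the interface text tells. Its arguments: {"type":"object","properties":{"steps":{"type":"array"},"hand":{"type":"number"}},"required":["steps"]}

```bash
ls; mkdir -p pics; python3 - <<'E'
from bench import ctrl
import cv2
for n in ["scene","top","wrist"]:
    d=ctrl.capture(n); cv2.imwrite(f"pics/{n}0.png",d["frame"]); print(n,d["fx"],d["fy"],d["cx"],d["cy"],d["rvec"],d["tvec"])
print(ctrl.observe())
E
```

```text
pics
scene 401.60360713730455 401.60360713730455 285.492481797176 202.7808336666501 [ 2.23990915  1.31033514 -0.417371  ] [-0.29369724 -0.33199486  1.46553471]
top 529.5978262990034 529.5978262990034 277.85005190236643 208.36552453537396 [ 2.0578369  -2.17450214  0.23306098] [0.05465679 0.56697914 1.78211906]
wrist 364.84233655437686 364.84233655437686 280.8882356612925 200.95009114153484 [-2.38572289 -1.6836641  -0.21910669] [-0.54875419 -0.02949973  0.38989736]
{'t': 0.15, 'joints': array([ 1.02618736e+00,  2.59185655e-01,  1.53579266e+00,  1.52855043e-05,
        1.34801944e+00, -2.02817317e-01]), 'qd': array([ 0.00010997, -0.0030153 , -0.00333743, -0.00151136, -0.00195288,
       -0.00017131]), 'joint_torque': array([ 1.62597058e-03, -4.37643886e+01, -2.84233171e+01,  7.18111661e-02,
        3.79766221e-02, -9.47319586e-05]), 'ee_pos': array([0.18411292, 0.51783675, 0.21801894]), 'tcp_rot': array([-5.34191095e-01, -3.09530776e+00,  2.04590166e-03]), 'wrist_force': array([ 0.11381451,  0.28529283, -0.22942286]), 'ft_torque': array([ 0.00709962, -0.0337447 ,  0.02651327]), 'finger_gap': 0.09286468364393895}
```

View pics/scene0.png

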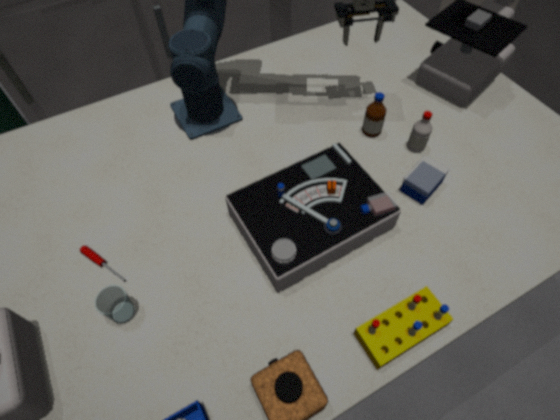

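View pics/top0.png

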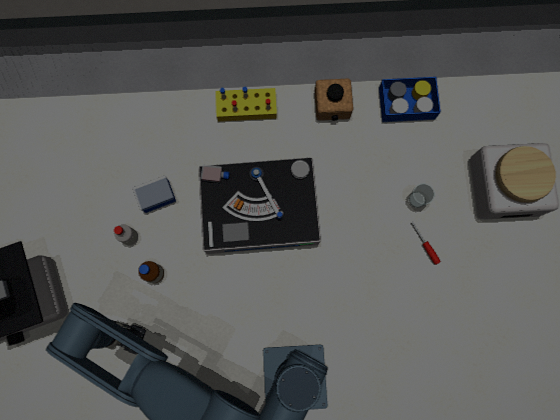

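View pics/wrist0.png

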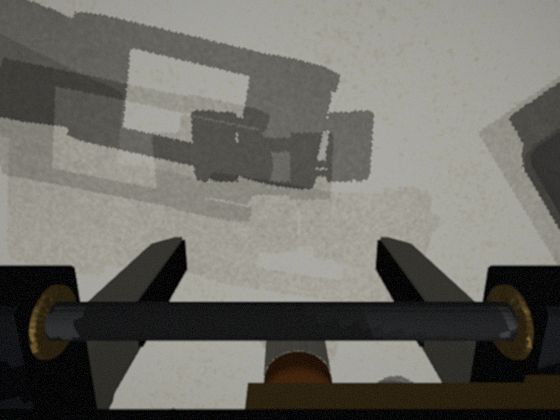

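```bash
cat > h.py <<'E'
import numpy as np, cv2
from bench import ctrl
def P(d):
    R=cv2.Rodrigues(np.array(d["rvec"],float))[0]; t=np.array(d["tvec"],float).ravel()
    K=np.array([[d["fx"],0,d["cx"]],[0,d["fy"],d["cy"]],[0,0,1]]); return K,R,t
def ray(d,u,v,z):
    K,R,t=P(d); c=-R.T@t; r=R.T@np.linalg.inv(K)@np.array([u,v,1.]); return c+r*(z-c[2])/r[2]
def proj(d,p):
    K,R,t=P(d); q=(K@(R@np.atleast_2d(p).T+t[:,None])).T; return q[:,:2]/q[:,2:]
E
python3 - <<'E'
import cv2
a=cv2.imread('pics/top0.png')[140:260,180:340]; cv2.imwrite('pics/top0z.png',cv2.resize(a,None,fx=5,fy=5,interpolation=cv2.INTER_CUBIC))
a=cv2.imread('pics/scene0.png')[135:290,215:410]; cv2.imwrite('pics/scene0z.png',cv2.resize(a,(780,600),interpolation=cv2.INTER_CUBIC)) 
E
```

```text
(no output)
```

View pics/top0z.png

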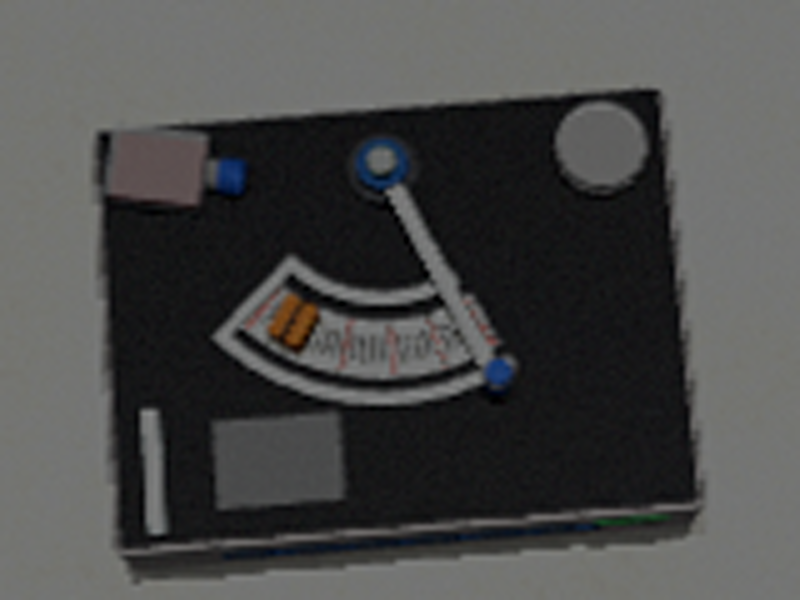

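View pics/scene0z.png

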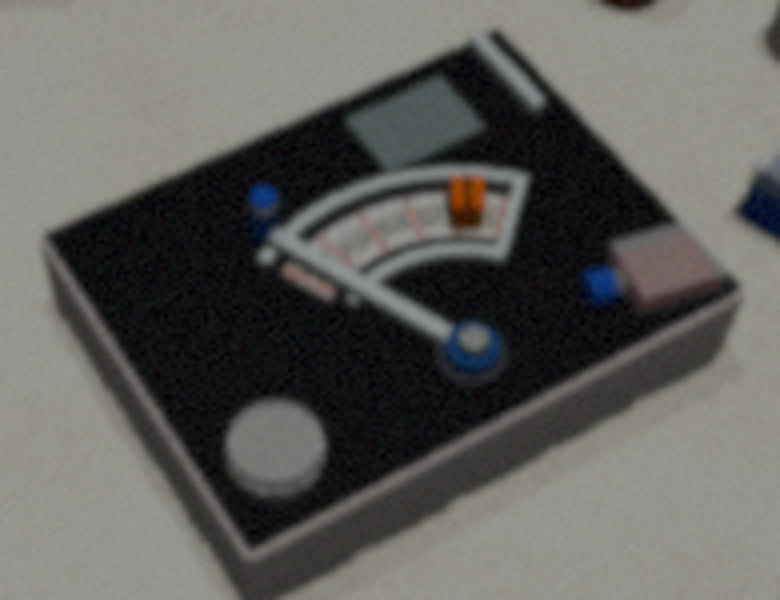

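```bash
python3 - <<'E'
from h import *
d=ctrl.capture("top"); Z=lambda u,v:(u/5+180-.4,v/5+140-.4)
c=np.array([ray(d,*Z(*p),.1) for p in [(98,131),(659,90),(700,503),(124,546)]]); print(c.round(4)); m=c.mean(0);print("c",m)
# corners: +x+y, +x-y, -x-y, -x+y
ex=(c[0]+c[1]-c[2]-c[3])/2; ey=(c[0]+c[3]-c[1]-c[2])/2
print(np.linalg.norm(ex),np.linalg.norm(ey),np.arctan2(ex[1],ex[0]),np.arctan2(-ey[0],ey[1]))
piv=ray(d,*Z(381,160),.13);post=ray(d,*Z(498,371),.156);tt=ray(d,*Z(294,321),.128)
a=np.array([c[0],c[1],c[2],c[3]])
for n,p in [("piv",piv),("post",post),("tt",tt)]: print(n,p.round(4))
yaw=np.arctan2(-ey[0],ey[1])*.5+.5*np.arctan2(ex[1],ex[0])
R=np.array([[np.cos(yaw),-np.sin(yaw)],[np.sin(yaw),np.cos(yaw)]])
hp=m[:2]+R@[.1,0]; print("hinge from box",hp,"yaw",yaw)
for n,p in [("post",post),("tt",tt)]:
  v=R.T@(p[:2]-hp); print(n,v,np.hypot(*v),"angle from -x toward +y",np.arctan2(v[1],-v[0]))
  v=R.T@(p[:2]-piv[:2]); print(n,v,np.hypot(*v),np.arctan2(v[1],-v[0]))
E
```

```text
[[ 0.7253  0.2869  0.1   ]
 [ 0.7339 -0.1022  0.1   ]
 [ 0.4438 -0.1098  0.1   ]
 [ 0.436   0.2768  0.1   ]]
c [0.58475796 0.08792123 0.1       ]
0.2897908948150795 0.3878980353759594 0.030559575911191336 0.021138437974306354
piv [0.6854 0.0921 0.13  ]
post [0.5303 0.0216 0.156 ]
tt [0.5774 0.1556 0.128 ]
hinge from box [0.68472455 0.09050584] yaw 0.025849006942748845
post [-0.15617775 -0.06486293] 0.16911146669980345 angle from -x toward +y -0.3936386601742089
post [-0.15688464 -0.06643653] 0.17037195448112816 -0.4005772190476429
tt [-0.10559922  0.06781173] 0.12549751103848755 angle from -x toward +y 0.5708449233070121
tt [-0.10630611  0.06623812] 0.12525365372178796 0.5572236129774025
```

>>> {"api": "servo_tool", "payload": {"steps": [[[30, -28, 10, -0.12], [60, -56, 20, -0.24], [92, -85, 30, -0.36], [124, -114, 40, -0.48], [156, -144, 50, -0.6], [188, -173, 50, -0.72], [220, -203, 50, -0.84], [252, -232, 50, -0.96], [284, -262, 50, -1.08], [316, -291, 50, -1.2], [345, -318, 50, -1.32], [370, -341, 50, -1.44]]], "hand": 60}}

```text
t: 1.2
ee_pos: [0.549, 0.1814, 0.2686]
tcp_rot: [-2.449, -1.967, 0.0]
wrist_force: [0.3, 0.7, -0.2]
finger_gap: 0.0601
```

>>> {"api": "servo_tool", "payload": {"steps": [[[10, -9, 0, -0.11], [18, -16, 0, -0.22], [22, -20, 0, -0.32], [23, -21, 0, -0.328], [23, -21, 0, -0.328]]]}}

```text
t: 1.62
ee_pos: [0.5709, 0.1618, 0.2682]
tcp_rot: [-2.731, -1.552, 0.001]
wrist_force: [-0.5, 0.2, 0.4]
finger_gap: 0.0597
```

```bash
python3 - <<'E'
from h import *
d=ctrl.capture("wrist"); cv2.imwrite("pics/w1.png",d["frame"]); o=ctrl.observe(); print(o["t"],o["joints"],o["ee_pos"],o["tcp_rot"],o["wrist_force"],o["finger_gap"])
np.save("w1.npy",d,allow_pickle=True)
E
```

```text
1.6667 [8.90538401e-02 3.11066877e-01 1.34252088e+00 1.98249226e-04
 1.48871751e+00 6.25160827e-01] [0.57059772 0.16226226 0.26838154] [-2.73006883e+00 -1.55349257e+00  8.89241489e-04] [ 0.21889684 -0.40605062 -0.2035068 ] 0.05998186722389326
```

View pics/w1.png

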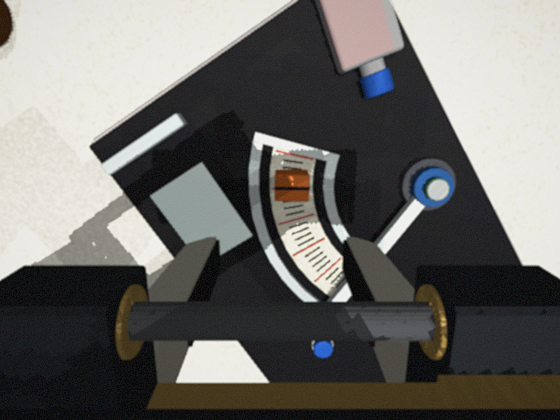

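```bash
python3 - <<'E'
from h import *
d=ctrl.capture("wrist"); o=ctrl.observe(); print(o["ee_pos"],o["qd"])
a=d["frame"][120:370,230:480]; cv2.imwrite("pics/w1z.png",cv2.resize(a,(600,600),interpolation=cv2.INTER_CUBIC))
f=d["frame"].astype(int)
b,g,r=f[...,0],f[...,1],f[...,2]
m=(r>b+60)&(r>g+30); ys,xs=np.nonzero(m[140:230,240:340]); print("orange",xs.min()+240,xs.max()+240,ys.min()+140,ys.max()+140)
m=(b>r+60)&(b>150); ys,xs=np.nonzero(m[330:370,300:350]); print("post",xs.mean()+300,ys.mean()+330,np.ptp(xs),np.ptp(ys))
E
```

```text
[0.57045625 0.16255439 0.26857985] [ 6.79573606e-03 -3.77549831e-03  4.15024279e-03  1.92453334e-05
 -8.00959723e-04  1.18995502e-02]
orange 276 311 151 200
post 323.1735537190083 349.31404958677683 18 15
```

View pics/w1z.png

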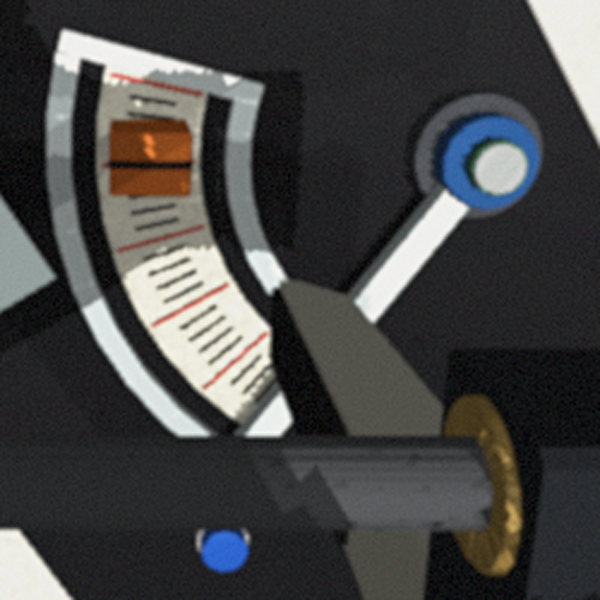

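```bash
cat >> h.py <<'E'
E
python3 - <<'E'
from h import *
d=np.load("w1.npy",allow_pickle=True).item()
Z=lambda u,v:(u/2.4+230-.3,v/2.4+120-.3)
K,R,t=P(d);print("cam",-R.T@t,R[2])
tt=ray(d,*Z(150,164),.128); post=ray(d,*Z(224,550),.156); piv=ray(d,*Z(499,167),.13)
l=ray(d,*Z(109,163),.128);r=ray(d,*Z(191,165),.128)
print("tt",tt,"post",post,"piv",piv, "line ang",np.degrees(np.arctan2(*(l-r)[1::-1])),np.linalg.norm(l-r))
base=ray(d,*Z(490,150),.1)
# deck-edge: pivot post bases
for n,p in [("post",post),("tt",tt)]:
  v=p[:2]-piv[:2]; print(n,np.hypot(*v),np.degrees(np.arctan2(v[1],v[0])))
for z in (.12,.128,.14,.15): print(z,ray(d,*Z(499,167),z))
E
```

```text
cam [0.60685958 0.22268774 0.43390164] [-0.13252256 -0.22115469 -0.96619272]
tt [0.57913971 0.15756459 0.128     ] post [0.53147208 0.02376925 0.156     ] piv [0.68552567 0.09344448 0.13      ] line ang 147.78353974643085 0.029385632616130128
post 0.1690773390503547 -155.66375293613052
tt 0.1242149859447963 148.92211813319554
0.12 [0.68811421 0.08919168 0.12      ]
0.128 [0.68604338 0.09259392 0.128     ]
0.14 [0.68293714 0.09769728 0.14      ]
0.15 [0.6803486  0.10195008 0.15      ]
```

>>> {"api": "servo_tool", "payload": {"steps": [[[4, -3, -20, 0], [7, -6, -50, 0], [7, -6, -80, 0], [7, -6, -100, 0], [7, -6, -110, 0], [7, -6, -110, 0], [7, -6, -110, 0]]], "hand": 50}}

```text
t: 2.3
ee_pos: [0.5779, 0.1566, 0.1592]
tcp_rot: [2.731, 1.552, 0.0]
wrist_force: [0.2, -0.2, 0.7]
finger_gap: 0.0497
```

```bash
python3 - <<'E'
from h import *
d=ctrl.capture("wrist"); cv2.imwrite("pics/w2.png",d["frame"]); o=ctrl.observe(); print(o["t"],o["ee_pos"],o["tcp_rot"],o["wrist_force"],o["finger_gap"])
d=ctrl.capture("scene");cv2.imwrite("pics/s2z.png",cv2.resize(d["frame"][110:265,235:430],(780,600),interpolation=cv2.INTER_CUBIC)) 
E
```

```text
2.35 [0.57862406 0.15661907 0.16017857] [2.73092573 1.55104897 0.00327958] [ 0.17058018 -0.26948804 -0.06545126] 0.05024373820707292
```

View pics/w2.png

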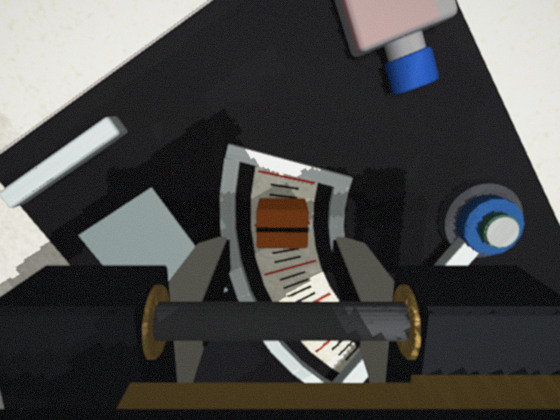

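View pics/s2z.png

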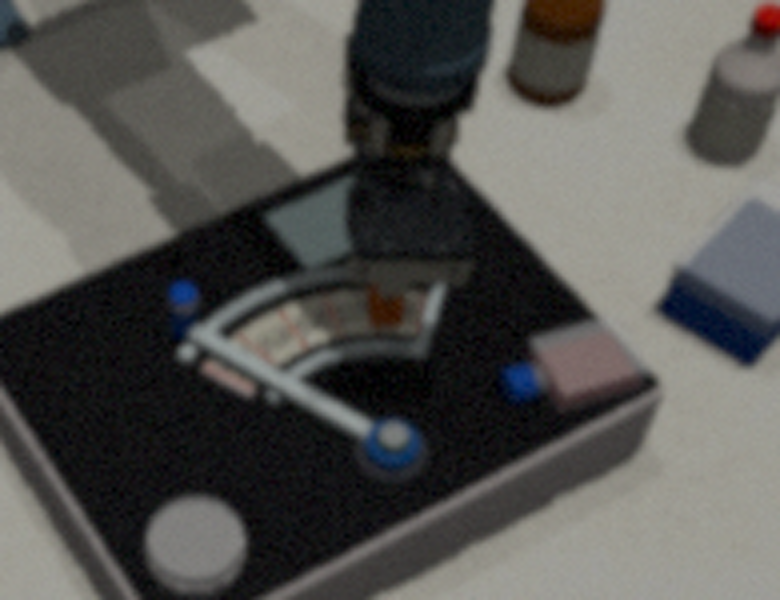

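```bash
python3 - <<'E'
from h import *
d=ctrl.capture("wrist"); print(ctrl.observe()["ee_pos"])
l=ray(d,257,230,.128);r=ray(d,308,230.5,.128); print(l,r,(l+r)/2,np.linalg.norm(l-r),np.degrees(np.arctan2(*(l-r)[1::-1])))
E
```

```text
[0.57902591 0.15646865 0.16066672]
[0.56720656 0.16428431 0.128     ] [0.59221229 0.14897288 0.128     ] [0.57970942 0.15662859 0.128     ] 0.02932109823655736 148.52017226122297
```

>>> {"api": "servo_tool", "payload": {"steps": [[[0, 0, -25, 0], [0, 0, -45, 0], [0, 0, -50, 0], [0, 0, -50, 0], [0, 0, -50, 0]]]}}

```text
t: 2.87
ee_pos: [0.5786, 0.1562, 0.1099]
tcp_rot: [2.732, 1.55, 0.002]
wrist_force: [0.4, 0.4, -0.3]
finger_gap: 0.0499
```

>>> {"api": "servo_tool", "payload": {"steps": [[[0, 0, 0, 0], [0, 0, 0, 0], [0, 0, 0, 0], [0, 0, 0, 0], [0, 0, 0, 0], [0, 0, 0, 0]]], "hand": 26}}

```text
t: 3.37
ee_pos: [0.5784, 0.1562, 0.1096]
tcp_rot: [2.732, 1.549, 0.002]
wrist_force: [-0.2, 0.8, 6.7]
finger_gap: 0.0295
```

```bash
python3 - <<'E'
from h import *
o=ctrl.observe(); print(o["t"],o["ee_pos"],o["tcp_rot"],o["wrist_force"],o["finger_gap"])
d=ctrl.capture("wrist"); cv2.imwrite("pics/w3.png",d["frame"]);
E
```

```text
3.3667 [0.57841749 0.1562052  0.10958503] [2.73211044e+00 1.54949534e+00 2.24021083e-03] [-0.16466525  0.76169171  6.66092052] 0.029519913242460005
```

View pics/w3.png

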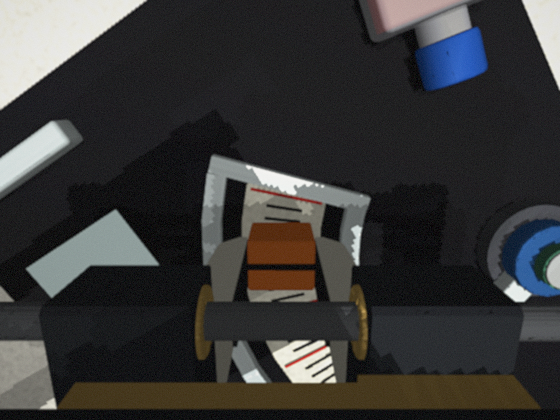

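>>> {"api": "servo_tool", "payload": {"steps": [[[0, 0, 0.4, 0], [0, 0, 0.4, 0], [0, 0, 0.4, 0]]]}}

```text
t: 3.67
ee_pos: [0.5784, 0.1562, 0.1095]
tcp_rot: [2.732, 1.55, 0.002]
wrist_force: [-0.3, 0.8, 5.4]
finger_gap: 0.0296
```

>>> {"api": "servo_tool", "payload": {"steps": [[[0, 0, 1.0, 0], [0, 0, 1.0, 0], [0, 0, 1.0, 0]]]}}

```text
t: 3.92
ee_pos: [0.5774, 0.1561, 0.1096]
tcp_rot: [-2.732, -1.55, 0.002]
wrist_force: [-1.3, -0.4, 2.1]
finger_gap: 0.0301
```

```bash
python3 - <<'E'
import numpy as np
f0=149.35
for k in range(0,13):
    f=np.radians(f0+4*k); s=125*np.array([np.cos(f)-np.cos(np.radians(f0)),np.sin(f)-np.sin(np.radians(f0))]); print(k,s.round(1),round(f-np.radians(f0),3))
E
```

```text
0 [0. 0.] 0.0
1 [-4.2 -7.7] 0.07
2 [ -7.8 -15.6] 0.14
3 [-10.9 -23.8] 0.209
4 [-13.4 -32.1] 0.279
5 [-15.3 -40.6] 0.349
6 [-16.6 -49.2] 0.419
7 [-17.3 -57.9] 0.489
8 [-17.4 -66.7] 0.559
9 [-16.9 -75.4] 0.628
10 [-15.8 -84. ] 0.698
11 [-14.1 -92.6] 0.768
12 [ -11.8 -101. ] 0.838
```

>>> {"api": "servo_tool", "payload": {"steps": [[[-4.2, -7.7, 0, 0.07], [-7.8, -15.6, 0, 0.14], [-10.9, -23.8, 0, 0.209], [-13.4, -32.1, 0, 0.279], [-15.3, -40.6, 0, 0.349], [-16.6, -49.2, 0, 0.419], [-17.3, -57.9, 0, 0.489], [-17.4, -66.7, 0, 0.559], [-16.9, -75.4, 0, 0.628], [-16.4, -80, 0, 0.665], [-16.4, -80, 0, 0.665], [-16.4, -80, 0, 0.665]]]}}

```text
t: 4.92
ee_pos: [0.5611, 0.076, 0.1096]
tcp_rot: [-2.079, -2.354, 0.001]
wrist_force: [0.4, 0.5, -0.4]
finger_gap: 0.0297
```

```bash
python3 - <<'E'
from h import *
o=ctrl.observe(); print(o["t"],o["ee_pos"],o["tcp_rot"],o["wrist_force"],o["ft_torque"],o["finger_gap"])
d=ctrl.capture("wrist"); cv2.imwrite("pics/w4.png",d["frame"]);
d=ctrl.capture("scene");cv2.imwrite("pics/s4z.png",cv2.resize(d["frame"][110:265,235:430],(780,600),interpolation=cv2.INTER_CUBIC)) 
E
```

```text
4.9167 [0.56110626 0.07600833 0.10962564] [-2.07890601e+00 -2.35424909e+00  8.90359976e-04] [ 0.43335667  0.45205039 -0.41129442] [-0.10039752  0.03958968 -0.00649231] 0.029721146458872454
```

View pics/w4.png

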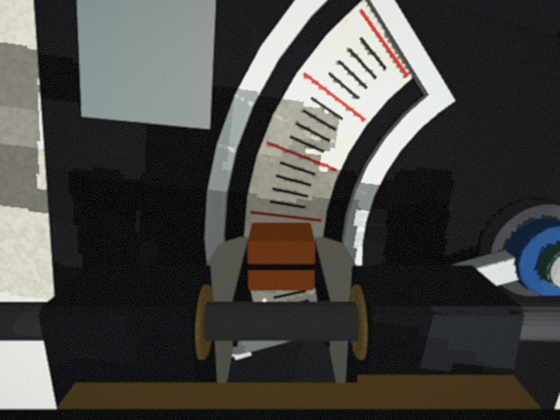

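View pics/s4z.png

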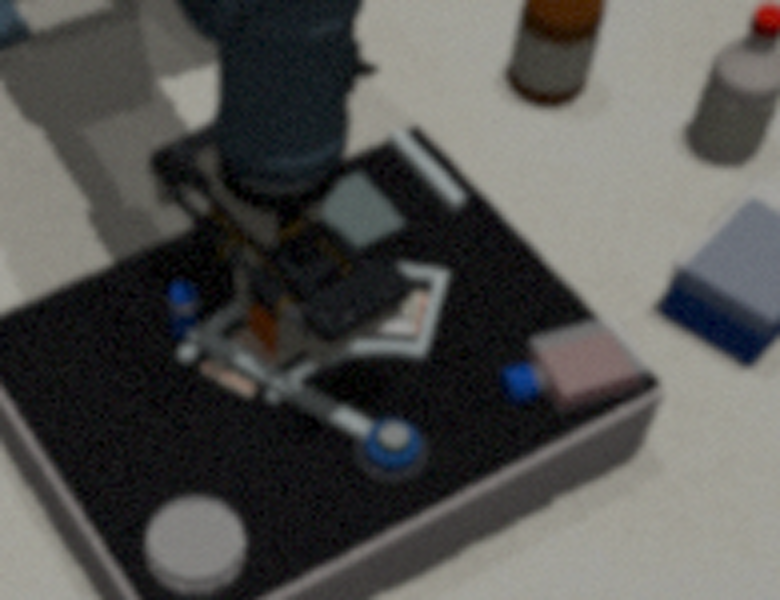

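```bash
python3 - <<'E'
import numpy as np
f0=187.55
for a in [0,2,4,5.5,6,6.5,7,7.5,8,8.5,9,9.5,10,10.5,11]:
    f=np.radians(f0+a); s=125*np.array([np.cos(f)-np.cos(np.radians(f0)),np.sin(f)-np.sin(np.radians(f0))]); print(a,s.round(1),round(np.radians(a),3))
E
```

```text
0 [0. 0.] 0.0
2 [ 0.6 -4.3] 0.035
4 [ 1.4 -8.6] 0.07
5.5 [  2.1 -11.8] 0.096
6 [  2.4 -12.9] 0.105
6.5 [  2.7 -13.9] 0.113
7 [  2.9 -15. ] 0.122
7.5 [  3.2 -16. ] 0.131
8 [  3.5 -17.1] 0.14
8.5 [  3.8 -18.1] 0.148
9 [  4.1 -19.2] 0.157
9.5 [  4.4 -20.2] 0.166
10 [  4.7 -21.3] 0.175
10.5 [  5.1 -22.3] 0.183
11 [  5.4 -23.3] 0.192
```

>>> {"api": "servo_tool", "payload": {"steps": [[[0.6, -4.3, 0, 0.035], [1.4, -8.6, 0, 0.07], [2.1, -11.8, 0, 0.096], [2.4, -12.9, 0, 0.105], [2.4, -12.9, 0, 0.105], [2.4, -12.9, 0, 0.105]]]}}

```text
t: 5.52
ee_pos: [0.5637, 0.0636, 0.1099]
tcp_rot: [-1.951, -2.462, 0.0]
wrist_force: [-0.6, 0.3, -1.1]
finger_gap: 0.0295
```

```bash
python3 - <<'E'
from h import *
o=ctrl.observe(); print(o["t"],o["ee_pos"],o["tcp_rot"],o["wrist_force"],o["ft_torque"],o["finger_gap"])
d=ctrl.capture("wrist"); cv2.imwrite("pics/w5.png",d["frame"]);
E
```

```text
5.5167 [0.56373394 0.06358815 0.10993846] [-1.95144366e+00 -2.46156516e+00  6.37897173e-05] [-0.64739249  0.25284998 -1.10134387] [-0.05444504  0.0541984   0.02389513] 0.029466769245479488
```

View pics/w5.png

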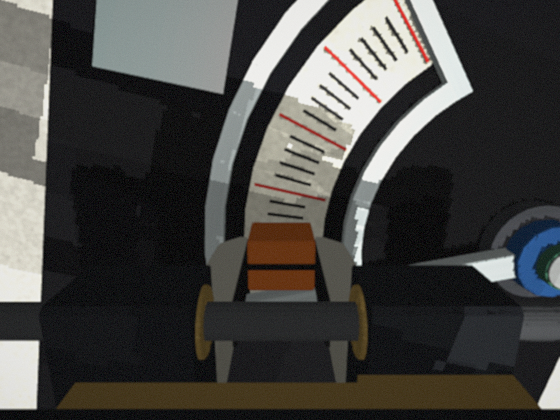

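>>> {"api": "servo_tool", "payload": {"steps": [[[0.3, -1.1, -0.3, 0.009], [0.5, -2.1, -0.3, 0.017], [0.5, -2.1, -0.3, 0.017], [0.5, -2.1, -0.3, 0.017]]]}}

```text
t: 5.9
ee_pos: [0.5644, 0.0611, 0.1098]
tcp_rot: [1.93, 2.479, 0.0]
wrist_force: [-0.4, 1.3, -1.0]
finger_gap: 0.0297
```

>>> {"api": "servo_tool", "payload": {"steps": [[[0.15, -0.5, 0, 0.005], [0.3, -1.0, 0, 0.009], [0.3, -1.0, 0, 0.009], [0.3, -1.0, 0, 0.009]]]}}

```text
t: 6.23
ee_pos: [0.5647, 0.0601, 0.1097]
tcp_rot: [-1.919, -2.488, -0.0]
wrist_force: [1.5, 0.1, -0.9]
finger_gap: 0.0301
```

>>> {"api": "servo_tool", "payload": {"steps": [[[0.15, -0.5, 0, 0.005], [0.3, -1.0, 0, 0.009], [0.3, -1.0, 0, 0.009], [0.3, -1.0, 0, 0.009]]]}}

```text
t: 6.57
ee_pos: [0.5649, 0.0593, 0.1097]
tcp_rot: [-1.907, -2.496, -0.0]
wrist_force: [-0.7, 1.9, -0.5]
finger_gap: 0.0295
```

```bash
python3 - <<'E'
from h import *
F=[]
for i in range(4):
    d=ctrl.capture("wrist"); o=ctrl.observe(); F.append(o["wrist_force"])
print(np.round(F,2),o["t"],o["ee_pos"])
cv2.imwrite("pics/w6.png",cv2.resize(d["frame"][200:400,200:500],(780,520),interpolation=cv2.INTER_CUBIC));
d=ctrl.capture("scene");cv2.imwrite("pics/s6z.png",cv2.resize(d["frame"][165:225,265:345],(800,600),interpolation=cv2.INTER_CUBIC)) 
E
```

```text
[[-0.05  0.36  0.13]
 [ 0.14  0.38 -0.09]
 [-0.1   0.99 -0.14]
 [-0.69  0.82 -0.34]] 6.7667 [0.56487245 0.05927964 0.10968603]
```

View pics/w6.png

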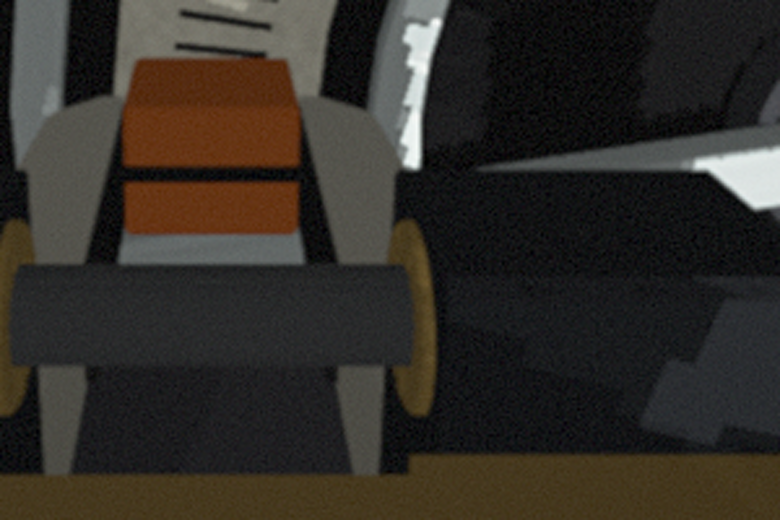

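View pics/s6z.png

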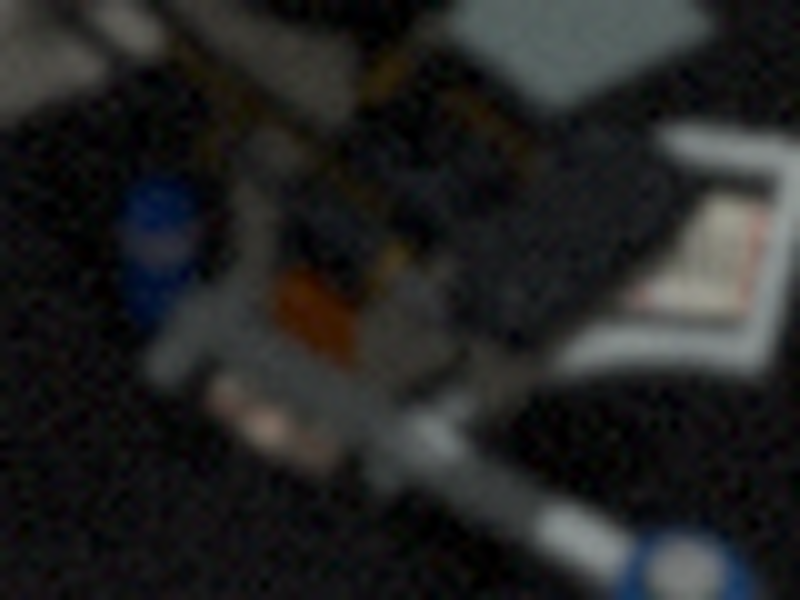

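>>> {"api": "servo_tool", "payload": {"steps": [[[0.15, -0.5, 0, 0.004], [0.25, -0.8, 0, 0.006], [0.25, -0.8, 0, 0.006], [0.25, -0.8, 0, 0.006]]]}}

```text
t: 7.15
ee_pos: [0.565, 0.0588, 0.1097]
tcp_rot: [-1.899, -2.502, -0.0]
wrist_force: [-2.0, 4.0, -0.1]
finger_gap: 0.0298
```

```bash
cat > f.py <<'E'
from h import *
F=[];G=[];T=[]
for i in range(5):
    d=ctrl.capture("wrist"); o=ctrl.observe(); F.append(o["wrist_force"]); G.append(o["ee_pos"]);T.append(o["ft_torque"])
print(np.mean(F,0).round(2),np.std(F,0).round(2),np.mean(T,0).round(3),o["t"],np.mean(G,0).round(5))
E
python3 f.py
```

```text
[-1.22  4.99 -0.25] [0.5  0.44 0.46] [0.723 0.264 0.136] 7.4 [0.565   0.05875 0.10968]
```

>>> {"api": "servo_tool", "payload": {"steps": [[[-0.1, 0.3, 0, 0], [-0.2, 0.6, 0, 0], [-0.2, 0.6, 0, 0]]]}}

```text
t: 7.65
ee_pos: [0.565, 0.0589, 0.1097]
tcp_rot: [1.9, 2.502, -0.0]
wrist_force: [-1.4, 3.7, -0.7]
finger_gap: 0.03
```

```bash
python3 f.py
```

```text
[-1.36  3.75 -0.98] [0.43 0.42 0.66] [0.54  0.285 0.101] 7.9 [0.56499 0.05884 0.10971]
```

>>> {"api": "servo_tool", "payload": {"steps": [[[-0.1, 0.3, 0, 0], [-0.15, 0.5, 0, 0], [-0.15, 0.5, 0, 0]]]}}

```text
t: 8.15
ee_pos: [0.565, 0.0591, 0.1098]
tcp_rot: [1.9, 2.502, -0.001]
wrist_force: [-1.1, 1.5, -1.8]
finger_gap: 0.03
```

```bash
python3 f.py
```

```text
[-0.79  0.92 -0.95] [0.41 0.4  0.49] [0.157 0.208 0.009] 8.4 [0.56497 0.05912 0.10977]
```

>>> {"api": "servo_tool", "payload": {"steps": [[[0, 0, 0, 0], [0, 0, 0, 0], [0, 0, 0, 0], [0, 0, 0, 0]]], "hand": 46}}

```text
t: 8.73
ee_pos: [0.5641, 0.0598, 0.1096]
tcp_rot: [-1.899, -2.501, 0.001]
wrist_force: [-4.6, 3.3, 1.0]
finger_gap: 0.0453
```

>>> {"api": "servo_tool", "payload": {"steps": [[[0, 0, 10, 0], [0, 0, 30, 0], [0, 0, 60, 0], [0, 0, 95, 0], [0, 0, 130, 0], [0, 0, 130, 0], [0, 0, 130, 0]]]}}

```text
t: 9.32
ee_pos: [0.5674, 0.0589, 0.2437]
tcp_rot: [1.895, 2.496, 0.007]
wrist_force: [-0.2, 0.2, -0.2]
finger_gap: 0.0461
```

```bash
python3 - <<'E'
from h import *
o=ctrl.observe(); print(o["t"],o["ee_pos"],o["joints"],o["wrist_force"])
d=ctrl.capture("wrist"); np.save("w7.npy",d,allow_pickle=True); cv2.imwrite("pics/w7.png",d["frame"])
d=ctrl.capture("scene");cv2.imwrite("pics/s7z.png",cv2.resize(d["frame"][165:225,265:345],(800,600),interpolation=cv2.INTER_CUBIC)) 
E
```

```text
9.3167 [0.56738066 0.05886389 0.24368148] [-9.17449395e-02  2.74685963e-01  1.45187036e+00 -5.59167978e-04
  1.40619550e+00 -3.63407022e-01] [-0.22541499  0.19576744 -0.23773151]
```

View pics/w7.png

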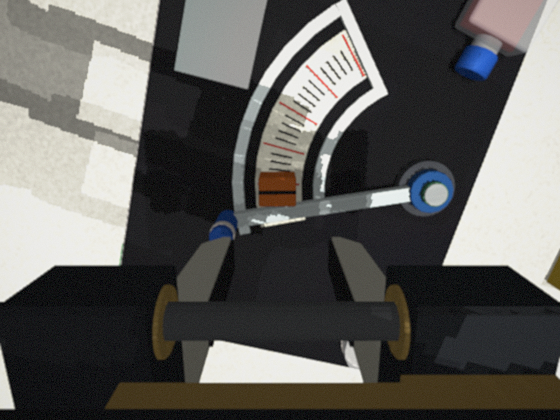

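View pics/s7z.png

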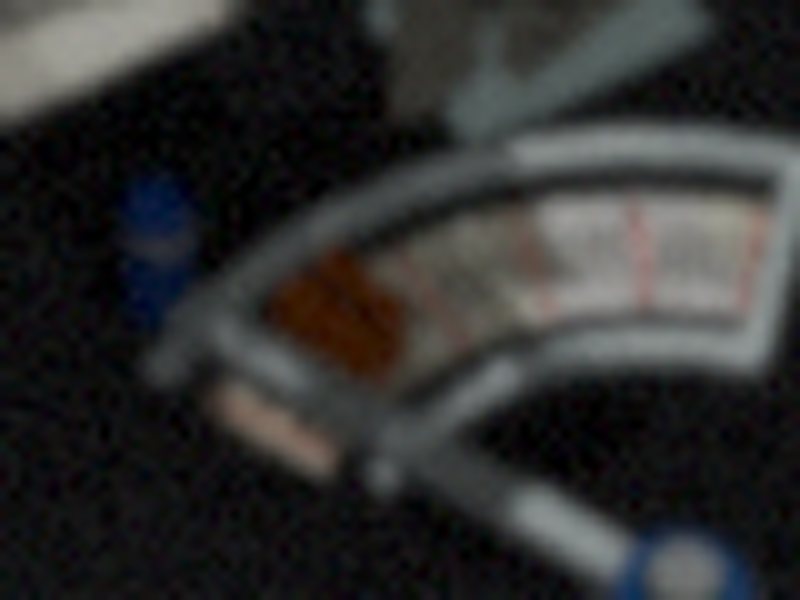

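```bash
python3 - <<'E'
from h import *
d=ctrl.capture("wrist"); f=d["frame"]
cv2.imwrite("pics/w8.png",cv2.resize(f[150:270,200:360],(800,600),interpolation=cv2.INTER_CUBIC))
E
```

```text
(no output)
```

View pics/w8.png

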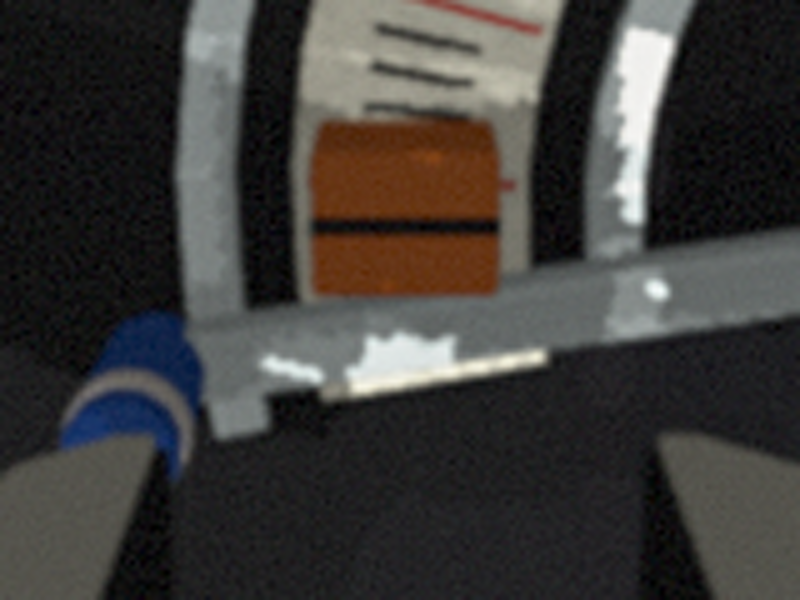

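```bash
python3 - <<'E'
from h import *
d=ctrl.capture("wrist"); o=ctrl.observe(); print(o["ee_pos"])
Z=lambda u,v:(u/5+200-.4,v/5+150-.4)
l=ray(d,*Z(313,227),.128); r=ray(d,*Z(499,227),.128); c=(l+r)/2
print("tt",c,np.linalg.norm(l-r),np.degrees(np.arctan2(*(l-r)[1::-1]))%360)
H=np.array([.6855,.0925]); v=c[:2]-H; print(np.hypot(*v),np.degrees(np.arctan2(v[1],v[0]))%360)
piv=ray(d,436-.2,193,.13); print("piv",piv)
# arm edges on top surface
for p in [(250,395),(600,345),(780,317)]: print(ray(d,*Z(*p),.119)[:2].round(4))
# predict
f=np.radians(204.3)
q=[[H[0]+.17*np.cos(f),H[1]+.17*np.sin(f),z] for z in (.11,.156)]; print(proj(d,q))
E
```

```text
[0.56429311 0.05930688 0.23852113]
tt [0.5631326  0.06114211 0.128     ] 0.029075032472460387 195.5779825138494
0.12632141209398254 194.3733264651347
piv [0.67822619 0.09540358 0.13      ]
[0.5466 0.0245]
[0.5998 0.0483]
[0.6267 0.0608]
[[231.68309832 222.36468673]
 [223.40563967 242.23145093]]
```

>>> {"api": "servo_tool", "payload": {"steps": [[[-6, 12, 0, 0.08], [-12, 25, 0, 0.154], [-12, 25, -30, 0.154], [-12, 25, -60, 0.154], [-12, 25, -80, 0.154], [-12, 25, -80, 0.154], [-12, 25, -80, 0.154]]], "hand": 0}}

```text
t: 10.1
ee_pos: [0.5516, 0.0845, 0.1581]
tcp_rot: [-1.7, -2.638, 0.004]
wrist_force: [0.2, 1.2, 0.1]
finger_gap: 0.0039
```

```bash
python3 - <<'E'
from h import *
d=ctrl.capture("wrist"); o=ctrl.observe(); print(o["ee_pos"],o["tcp_rot"],o["finger_gap"],o["wrist_force"]); cv2.imwrite("pics/w9.png",d["frame"])
E
```

```text
[0.55292005 0.08435479 0.15966364] [-1.70129128e+00 -2.64005181e+00  8.80937101e-04] 0.0018914209019460023 [ 0.05934227 -0.26690267  0.33707094]
```

View pics/w9.png

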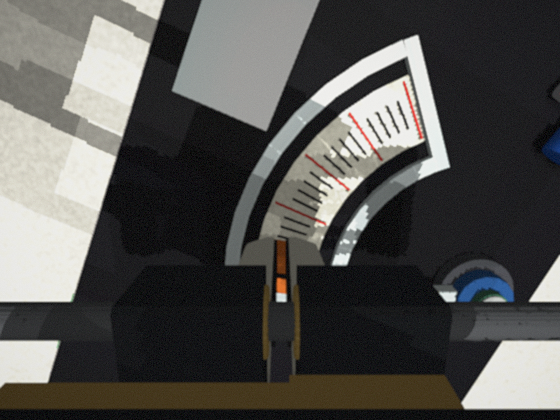

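>>> {"api": "servo_tool", "payload": {"steps": [[[-0.5, 1, -25, 0], [-0.5, 1, -42, 0], [-0.5, 1, -47, 0], [-0.5, 1, -47, 0], [-0.5, 1, -47, 0], [-0.5, 1, -47, 0]]]}}

```text
t: 10.65
ee_pos: [0.5537, 0.0853, 0.1145]
tcp_rot: [1.7, 2.639, 0.002]
wrist_force: [-0.6, -0.5, -0.3]
finger_gap: 0.0004
```

```bash
python3 f.py
```

```text
[-0.35 -0.43  0.01] [0.44 0.39 0.74] [-0.055  0.046 -0.016] 10.9 [0.55318 0.0854  0.11396]
```

>>> {"api": "servo_tool", "payload": {"steps": [[[1, -2.2, 0, 0], [2, -4.4, 0, 0], [3, -6.6, 0, 0], [3.3, -7.3, 0, 0], [3.3, -7.3, 0, 0], [3.3, -7.3, 0, 0]]]}}

```text
t: 11.4
ee_pos: [0.5557, 0.078, 0.1127]
tcp_rot: [-1.702, -2.641, 0.0]
wrist_force: [0.2, 0.3, -0.3]
finger_gap: 0.0003
```

```bash
python3 f.py
```

```text
[-0.08  0.25  0.1 ] [0.43 0.43 0.64] [-0.068  0.023 -0.017] 11.65 [0.55564 0.07817 0.11271]
```

>>> {"api": "servo_tool", "payload": {"steps": [[[0.4, -0.9, 0, 0], [0.8, -1.8, 0, 0], [0.8, -1.8, 0, 0], [0.8, -1.8, 0, 0], [0.8, -1.8, 0, 0]]]}}

```text
t: 12.07
ee_pos: [0.5561, 0.077, 0.1128]
tcp_rot: [-1.701, -2.64, -0.001]
wrist_force: [-3.3, 4.1, 1.6]
finger_gap: 0.0009
```

```bash
python3 f.py
```

```text
[-2.32  4.64  1.91] [0.39 0.4  0.53] [0.817 0.401 0.029] 12.3167 [0.55611 0.07702 0.11277]
```

>>> {"api": "servo_tool", "payload": {"steps": [[[-0.4, 0.9, 0, 0], [-0.8, 1.8, 0, 0], [-2, 4.5, 0, 0], [-3, 7, 0, 0], [-3, 7, 20, 0], [-3, 7, 50, 0], [-3, 7, 85, 0], [-3, 7, 120, 0], [-3, 7, 125, 0], [-3, 7, 125, 0]]]}}

```text
t: 13.15
ee_pos: [0.5553, 0.0832, 0.2409]
tcp_rot: [1.698, 2.636, 0.005]
wrist_force: [-0.8, 0.1, -0.0]
finger_gap: 0.0006
```

>>> {"api": "servo_tool", "payload": {"steps": [[[4, -9, 0, 0], [8, -18, 0, 0], [8, -18, 0, 0], [8, -18, 0, 0], [8, -18, 0, 0]]]}}

```text
t: 13.57
ee_pos: [0.561, 0.065, 0.2364]
tcp_rot: [-1.702, -2.638, 0.002]
wrist_force: [-0.2, -0.1, -0.1]
finger_gap: 0.0004
```

```bash
python3 - <<'E'
from h import *
d=ctrl.capture("wrist"); o=ctrl.observe(); print(o["t"],o["ee_pos"],o["tcp_rot"],o["finger_gap"],o["wrist_force"]); cv2.imwrite("pics/w10.png",d["frame"][:300])
cv2.imwrite("pics/w10z.png",cv2.resize(d["frame"][150:270,200:360],(800,600),interpolation=cv2.INTER_CUBIC)); np.save("w10.npy",d,allow_pickle=True)
E
```

```text
13.6167 [0.56110755 0.06521405 0.23674766] [-1.70134447e+00 -2.63889351e+00  1.19791709e-03] -2.481790458366373e-05 [-0.31259023 -0.56727685 -0.35398547]
```

View pics/w10z.png

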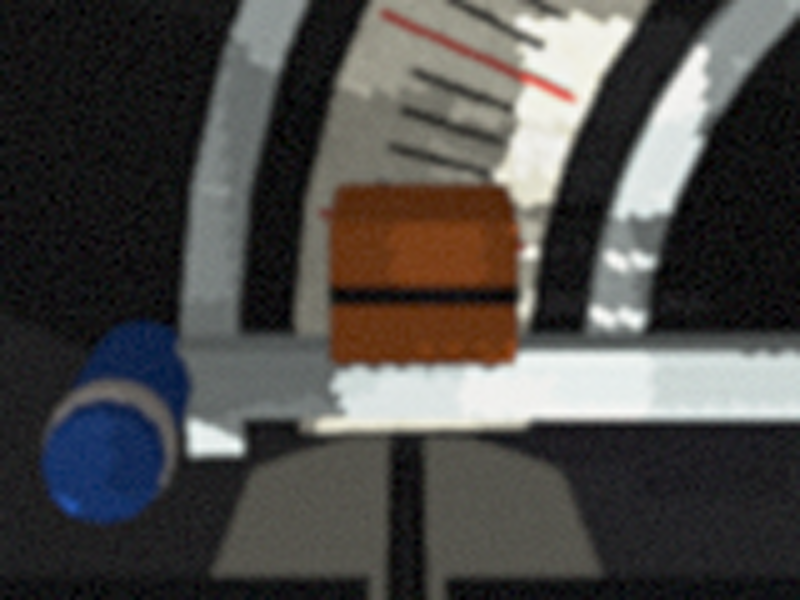

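```bash
python3 - <<'E'
from h import *
d=np.load("w10.npy",allow_pickle=True).item()
Z=lambda u,v:(u/5+200-.4,v/5+150-.4)
print("post",ray(d,*Z(104,461),.156), "edge l/r",ray(d,*Z(43,455),.156),ray(d,*Z(165,455),.156))
l=ray(d,*Z(332,296),.128); r=ray(d,*Z(517,296),.128); c=(l+r)/2; H=np.array([.6855,.0925]); v=c[:2]-H
print("tt",c,np.degrees(np.arctan2(*(l-r)[1::-1]))%360,np.hypot(*v),np.degrees(np.arctan2(v[1],v[0]))%360)
for p in [(260,423),(560,425),(780,423)]: print(ray(d,*Z(*p),.119)[:2])
E
```

```text
post [0.53076958 0.02418965 0.156     ] edge l/r [0.52243143 0.02141916 0.156     ] [0.53841907 0.02866868 0.156     ]
tt [0.56609341 0.05847407 0.128     ] 204.38203693787375 0.12415997133334801 195.90535596395202
[0.55158876 0.02516403]
[0.59671748 0.04524227]
[0.62953304 0.06050428]
```

>>> {"api": "servo_tool", "payload": {"steps": [[[-5, -16, 0, 0], [-10, -32, 0, 0], [-15, -48, 0, 0], [-20, -64, 0, 0], [-20, -64, -20, 0], [-20, -64, -40, 0], [-20, -64, -50, 0], [-20, -64, -50, 0], [-20, -64, -50, 0]]]}}

```text
t: 14.37
ee_pos: [0.5412, 0.0017, 0.1875]
tcp_rot: [-1.7, -2.64, 0.001]
wrist_force: [-0.3, 0.2, 0.1]
finger_gap: 0.0002
```

```bash
python3 - <<'E'
from h import *
d=ctrl.capture("wrist"); o=ctrl.observe(); print(o["t"],o["ee_pos"],o["tcp_rot"],o["finger_gap"],o["wrist_force"]); cv2.imwrite("pics/w11.png",d["frame"])
E
```

```text
14.4167 [0.54184149 0.00159615 0.18828592] [1.70084642e+00 2.64092911e+00 3.50467710e-04] 0.0005139487479461886 [ 0.6316484   0.11552606 -0.61456504]
```

View pics/w11.png

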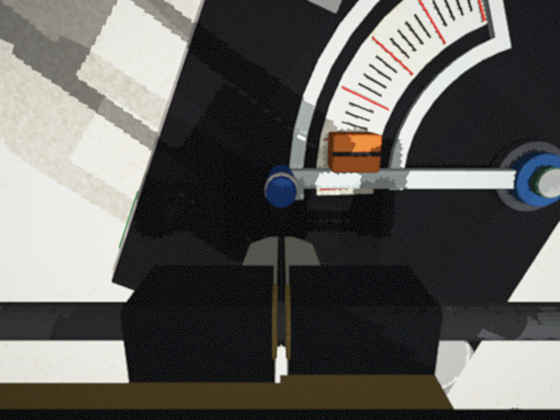

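>>> {"api": "servo_tool", "payload": {"steps": [[[0, 0, -30, 0], [0, 0, -50, 0], [0, 0, -58, 0], [0, 0, -58, 0], [0, 0, -58, 0], [0, 0, -58, 0]]]}}

```text
t: 14.92
ee_pos: [0.5427, 0.0012, 0.1314]
tcp_rot: [1.7, 2.639, 0.002]
wrist_force: [-0.4, -0.8, 1.0]
finger_gap: 0.0006
```

```bash
python3 f.py; python3 -c "
from h import *
d=ctrl.capture('wrist'); cv2.imwrite('pics/w12.png',d['frame'])"
```

```text
[-0.23  0.36 -0.34] [0.43 0.71 0.42] [-0.055  0.038 -0.003] 15.1667 [0.54236 0.00122 0.13106]
```

View pics/w12.png

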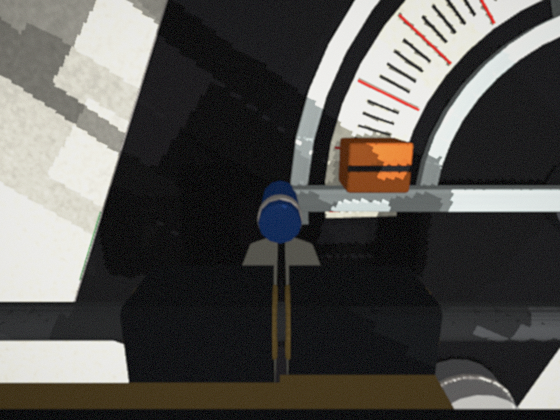

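>>> {"api": "servo_tool", "payload": {"steps": [[[-0.8, 1.8, 0, 0], [-1.6, 3.6, 0, 0], [-2.5, 5.5, 0, 0], [-2.5, 5.5, 0, 0], [-2.5, 5.5, 0, 0]]]}}

```text
t: 15.63
ee_pos: [0.539, 0.0068, 0.1298]
tcp_rot: [1.701, 2.641, -0.0]
wrist_force: [0.7, -1.3, -0.2]
finger_gap: 0.0004
```

>>> {"api": "servo_tool", "payload": {"steps": [[[-0.2, 0.5, 0, 0], [-0.4, 0.9, 0, 0], [-0.6, 1.4, 0, 0], [-0.6, 1.4, 0, 0], [-0.6, 1.4, 0, 0]]]}}

```text
t: 16.05
ee_pos: [0.5386, 0.0078, 0.1299]
tcp_rot: [1.701, 2.64, -0.0]
wrist_force: [0.9, -4.1, 0.1]
finger_gap: 0.0004
```

>>> {"api": "servo_tool", "payload": {"steps": [[[-0.2, 0.5, 0, 0], [-0.4, 0.9, 0, 0], [-0.4, 0.9, 0, 0], [-0.4, 0.9, 0, 0]]]}}

```text
t: 16.38
ee_pos: [0.5381, 0.0091, 0.1298]
tcp_rot: [1.701, 2.641, 0.0]
wrist_force: [1.8, -5.0, -0.4]
finger_gap: 0.0006
```

```bash
cat > arc.py <<'E'
import sys,numpy as np
f0=np.radians(float(sys.argv[1])); step=float(sys.argv[2]); n=int(sys.argv[3]); r=169.7
for k in range(1,n+1):
    f=f0-step*k; s=r*np.array([np.cos(f)-np.cos(f0),np.sin(f)-np.sin(f0)]); print([float(s[0].round(1)),float(s[1].round(1)),0,round(-step*k,3)])
E
python3 arc.py 209.5 0.005 8
```

```text
[-0.4, 0.7, 0, -0.005]
[-0.8, 1.5, 0, -0.01]
[-1.2, 2.2, 0, -0.015]
[-1.6, 3.0, 0, -0.02]
[-2.0, 3.7, 0, -0.025]
[-2.4, 4.5, 0, -0.03]
[-2.8, 5.2, 0, -0.035]
[-3.2, 6.0, 0, -0.04]
```

>>> {"api": "servo_tool", "payload": {"steps": [[[-0.4, 0.7, 0, -0.005], [-0.8, 1.5, 0, -0.01], [-1.2, 2.2, 0, -0.015], [-1.6, 3.0, 0, -0.02], [-2.0, 3.7, 0, -0.025], [-2.4, 4.5, 0, -0.03], [-2.8, 5.2, 0, -0.035], [-3.2, 6.0, 0, -0.04], [-3.2, 6.0, 0, -0.04], [-3.2, 6.0, 0, -0.04]]]}}

```text
t: 17.22
ee_pos: [0.5348, 0.0152, 0.1298]
tcp_rot: [1.754, 2.606, -0.0]
wrist_force: [1.6, -4.8, -0.3]
finger_gap: 0.0009
```

```bash
cat >> f.py <<'E'
H=np.array([.6855,.0925]); p=np.mean(G,0)[:2]-H; f=np.arctan2(p[1],p[0]); print("phi",np.degrees(f)%360,"r",np.hypot(*p),"theta",(np.radians(209.9)-f%(2*np.pi)))
rv=o["tcp_rot"]; a=np.radians(2*np.degrees(np.arctan2(rv[1],rv[0]))-90); print("tool y",np.degrees(a)%180)
n=np.array([-np.sin(a),np.cos(a)]); n*=np.sign(n[1]); Fm=np.mean(F,0)[:2]-[-0.1,0.0]; print("push",-Fm@n,"along face",Fm@[n[1],-n[0]])
E
python3 f.py
```

```text
[ 1.37 -4.76  0.27] [0.41 0.6  0.39] [-0.912 -0.2    0.003] 17.4667 [0.53481 0.01514 0.12981]
phi 207.17339315364134 r 0.16939073415463338 theta 0.04758826687637763
tool y 22.10388231784529
push 4.961932444260348 along face -0.425521200963077
```

```bash
python3 arc.py 207.2 0.006 11
```

```text
[-0.5, 0.9, 0, -0.006]
[-0.9, 1.8, 0, -0.012]
[-1.4, 2.7, 0, -0.018]
[-1.8, 3.6, 0, -0.024]
[-2.3, 4.6, 0, -0.03]
[-2.7, 5.5, 0, -0.036]
[-3.1, 6.4, 0, -0.042]
[-3.5, 7.3, 0, -0.048]
[-4.0, 8.3, 0, -0.054]
[-4.4, 9.2, 0, -0.06]
[-4.8, 10.1, 0, -0.066]
```

>>> {"api": "servo_tool", "payload": {"steps": [[[-0.5, 0.9, 0, -0.006], [-0.9, 1.8, 0, -0.012], [-1.4, 2.7, 0, -0.018], [-1.8, 3.6, 0, -0.024], [-2.3, 4.6, 0, -0.03], [-2.7, 5.5, 0, -0.036], [-3.1, 6.4, 0, -0.042], [-3.5, 7.3, 0, -0.048], [-4.0, 8.3, 0, -0.054], [-4.4, 9.2, 0, -0.06], [-4.4, 9.2, 0, -0.06], [-4.4, 9.2, 0, -0.06]]]}}

```text
t: 18.47
ee_pos: [0.5305, 0.024, 0.1298]
tcp_rot: [1.831, 2.552, -0.001]
wrist_force: [1.4, -5.7, 0.5]
finger_gap: 0.0007
```

```bash
python3 f.py
```

```text
[ 2.07 -5.89  0.42] [0.41 0.39 0.42] [-1.111 -0.247  0.009] 18.7167 [0.5305  0.02402 0.12984]
phi 203.83569117546028 r 0.16945341490137222 theta 0.10584215584596501
tool y 18.66746804539268
push 6.272743131693733 along face 0.1678031789711861
```

```bash
python3 arc.py 203.8 0.01 11
```

```text
[-0.7, 1.6, 0, -0.01]
[-1.3, 3.1, 0, -0.02]
[-2.0, 4.7, 0, -0.03]
[-2.6, 6.3, 0, -0.04]
[-3.2, 7.8, 0, -0.05]
[-3.8, 9.4, 0, -0.06]
[-4.4, 11.0, 0, -0.07]
[-5.0, 12.6, 0, -0.08]
[-5.5, 14.2, 0, -0.09]
[-6.1, 15.8, 0, -0.1]
[-6.6, 17.5, 0, -0.11]
```

>>> {"api": "servo_tool", "payload": {"steps": [[[-0.4, 0.8, 0, -0.005], [-0.7, 1.6, 0, -0.01], [-1.3, 3.1, 0, -0.02], [-2.0, 4.7, 0, -0.03], [-2.6, 6.3, 0, -0.04], [-3.2, 7.8, 0, -0.05], [-3.8, 9.4, 0, -0.06], [-4.4, 11.0, 0, -0.07], [-5.0, 12.6, 0, -0.08], [-5.3, 13.4, 0, -0.085], [-5.5, 14.2, 0, -0.09], [-5.5, 14.2, 0, -0.09]]]}}

```text
t: 19.72
ee_pos: [0.525, 0.0378, 0.1298]
tcp_rot: [1.944, 2.466, -0.002]
wrist_force: [1.7, -8.2, 0.8]
finger_gap: 0.0005
```

```bash
python3 f.py; python3 -c "
from h import *
d=ctrl.capture('wrist'); cv2.imwrite('pics/w13.png',d['frame'])"
```

```text
[ 1.46 -7.49  0.01] [0.32 0.39 0.64] [-1.414 -0.228  0.009] 19.9667 [0.52501 0.03772 0.12985]
phi 198.84484726682567 r 0.1695841738751726 theta 0.19294881450474222
tool y 13.51369377798278
push 7.644351022302397 along face -0.23171185746281422
```

View pics/w13.png

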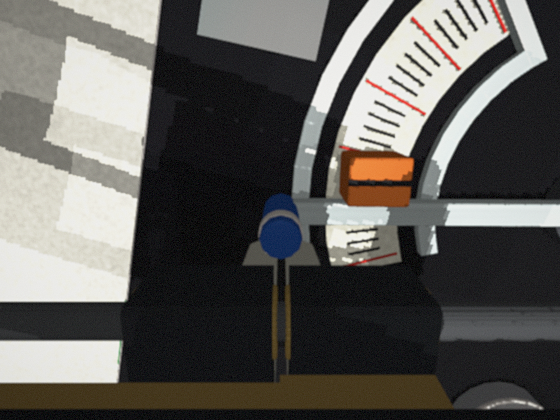

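```bash
python3 arc.py 198.85 0.01 9
```

```text
[-0.5, 1.6, 0, -0.01]
[-1.1, 3.2, 0, -0.02]
[-1.6, 4.8, 0, -0.03]
[-2.1, 6.5, 0, -0.04]
[-2.5, 8.1, 0, -0.05]
[-3.0, 9.7, 0, -0.06]
[-3.4, 11.4, 0, -0.07]
[-3.9, 13.0, 0, -0.08]
[-4.3, 14.7, 0, -0.09]
```

>>> {"api": "servo_tool", "payload": {"steps": [[[-0.3, 0.8, 0, -0.005], [-0.5, 1.6, 0, -0.01], [-1.1, 3.2, 0, -0.02], [-1.6, 4.8, 0, -0.03], [-2.1, 6.5, 0, -0.04], [-2.5, 8.1, 0, -0.05], [-3.0, 9.7, 0, -0.06], [-3.4, 11.4, 0, -0.07], [-3.7, 12.2, 0, -0.075], [-3.9, 13.0, 0, -0.08], [-3.9, 13.0, 0, -0.08], [-3.9, 13.0, 0, -0.08]]]}}

```text
t: 21.02
ee_pos: [0.5211, 0.0503, 0.1299]
tcp_rot: [2.041, 2.386, -0.003]
wrist_force: [1.9, -9.0, -0.7]
finger_gap: 0.0006
```

```bash
python3 f.py
```

```text
[ 1.15 -9.1   0.23] [0.38 0.42 0.49] [-1.668 -0.189  0.017] 21.2667 [0.52109 0.05026 0.12986]
phi 194.40984248623846 r 0.1697500047676243 theta 0.2703542502676779
tool y 8.928843561352394
push 9.182803389323757 along face -0.17333680177927163
```

>>> {"api": "servo_tool", "payload": {"steps": [[[-0.2, 0.8, 0, -0.005], [-0.4, 1.6, 0, -0.01], [-0.6, 2.4, 0, -0.015], [-0.8, 3.3, 0, -0.02], [-1.0, 4.1, 0, -0.025], [-1.2, 4.9, 0, -0.03], [-1.4, 5.8, 0, -0.035], [-1.6, 6.6, 0, -0.04], [-1.6, 6.6, 0, -0.04], [-1.6, 6.6, 0, -0.04], [-1.6, 6.6, 0, -0.04], [-1.6, 6.6, 0, -0.04]]]}}

```text
t: 22.27
ee_pos: [0.5195, 0.0566, 0.1299]
tcp_rot: [2.088, 2.345, -0.003]
wrist_force: [1.5, -10.7, 0.5]
finger_gap: 0.0005
```

```bash
python3 f.py
```

```text
[  1.57 -10.08  -0.  ] [0.32 0.41 0.36] [-1.832 -0.167  0.005] 22.5167 [0.51946 0.05663 0.12986]
phi 192.1919531730383 r 0.16986821871770444 theta 0.3090637212278158
tool y 6.642516443675419
push 10.200794263761098 along face 0.4892859712235443
```

>>> {"api": "servo_tool", "payload": {"steps": [[[0, 0, 0, 0], [0, 0, 0, 0], [0, 0, 0, 0], [0, 0, 0, 0], [0, 0, 0, 0], [0, 0, 0, 0], [0, 0, 0, 0], [0, 0, 0, 0], [0, 0, 0, 0], [0, 0, 0, 0], [0, 0, 0, 0], [0, 0, 0, 0]]]}}

```text
t: 23.52
ee_pos: [0.5195, 0.0566, 0.1299]
tcp_rot: [2.088, 2.345, -0.003]
wrist_force: [1.2, -9.9, 0.6]
finger_gap: 0.0002
```

```bash
python3 f.py;  python3 -c "
from h import *
d=ctrl.capture('wrist'); cv2.imwrite('pics/w14.png',d['frame']); np.save('w14.npy',d,allow_pickle=True)"
python3 arc.py 192.19 -0.02 16
```

```text
[  1.53 -10.27  -0.12] [0.14 0.52 0.27] [-1.823 -0.173 -0.007] 23.7667 [0.51945 0.05662 0.12985]
phi 192.1932512243113 r 0.16988478365773169 theta 0.30904106595924263
tool y 6.63909855032891
push 10.389980389553832 along face 0.4353055434141955
[0.7, -3.3, 0, 0.02]
[1.6, -6.6, 0, 0.04]
[2.4, -9.9, 0, 0.06]
[3.4, -13.1, 0, 0.08]
[4.4, -16.4, 0, 0.1]
[5.5, -19.6, 0, 0.12]
[6.6, -22.8, 0, 0.14]
[7.8, -26.0, 0, 0.16]
[9.1, -29.1, 0, 0.18]
[10.4, -32.2, 0, 0.2]
[11.8, -35.3, 0, 0.22]
[13.3, -38.4, 0, 0.24]
[14.8, -41.4, 0, 0.26]
[16.4, -44.4, 0, 0.28]
[18.0, -47.4, 0, 0.3]
[19.7, -50.4, 0, 0.32]
```

View pics/w14.png

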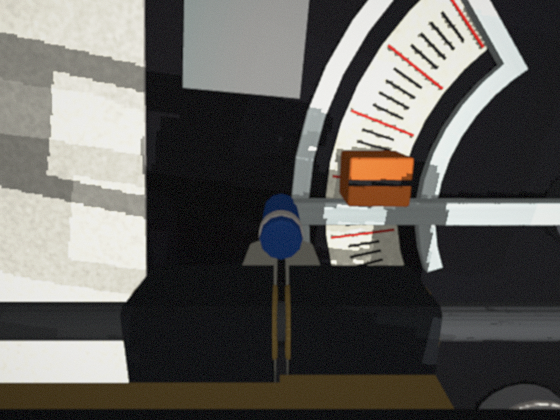

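>>> {"api": "servo_tool", "payload": {"steps": [[[0.2, -0.8, 0, 0.005], [0.4, -1.6, 0, 0.01], [0.7, -3.3, 0, 0.02], [1.2, -5.0, 0, 0.03], [1.6, -6.6, 0, 0.04], [2.0, -8.2, 0, 0.05], [2.4, -9.9, 0, 0.06], [2.9, -11.5, 0, 0.07], [3.4, -13.1, 0, 0.08], [3.9, -14.8, 0, 0.09], [4.4, -16.4, 0, 0.1], [4.4, -16.4, 0, 0.1]]]}}

```text
t: 24.82
ee_pos: [0.5239, 0.0405, 0.1298]
tcp_rot: [1.968, 2.447, -0.002]
wrist_force: [1.6, -8.0, 0.1]
finger_gap: 0.0001
```

```bash
python3 f.py; python3 arc.py 197.92 -0.01 11;  python3 -c "
from h import *
d=ctrl.capture('wrist'); cv2.imwrite('pics/w15.png',d['frame'])"
```

```text
[ 1.66 -8.33  0.38] [0.43 0.48 0.28] [-1.475 -0.199  0.006] 25.0667 [0.52387 0.04068 0.12985]
phi 197.7749108104534 r 0.16973753534845298 theta 0.21162272845555874
tool y 12.362024010393327
push 8.516034550805859 along face -0.06527436924868467
[0.5, -1.6, 0, 0.01]
[1.1, -3.2, 0, 0.02]
[1.6, -4.8, 0, 0.03]
[2.2, -6.4, 0, 0.04]
[2.8, -8.0, 0, 0.05]
[3.4, -9.6, 0, 0.06]
[4.0, -11.2, 0, 0.07]
[4.7, -12.7, 0, 0.08]
[5.3, -14.3, 0, 0.09]
[6.0, -15.9, 0, 0.1]
[6.7, -17.4, 0, 0.11]
```

View pics/w15.png

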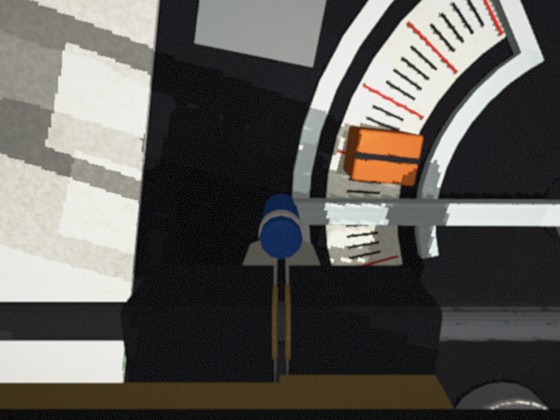

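>>> {"api": "servo_tool", "payload": {"steps": [[[0.5, -1.6, 0, 0.01], [1.1, -3.2, 0, 0.02], [1.6, -4.8, 0, 0.03], [2.2, -6.4, 0, 0.04], [2.8, -8.0, 0, 0.05], [3.4, -9.6, 0, 0.06], [4.0, -11.2, 0, 0.07], [4.7, -12.7, 0, 0.08], [5.3, -14.3, 0, 0.09], [6.0, -15.9, 0, 0.1], [6.7, -17.4, 0, 0.11], [6.7, -17.4, 0, 0.11]]]}}

```text
t: 26.12
ee_pos: [0.5306, 0.0237, 0.1298]
tcp_rot: [1.831, 2.552, -0.001]
wrist_force: [1.1, -6.3, 1.3]
finger_gap: 0.0005
```

```bash
python3 f.py; python3 arc.py 204.2 -0.005 22
```

```text
[ 1.32 -6.38  0.01] [0.55 0.31 0.56] [-1.116 -0.23   0.005] 26.3667 [0.53051 0.0239  0.12981]
phi 203.87619800222149 r 0.16949009319177136 theta 0.10513517834944741
tool y 18.662968903247616
push 6.503326398565256 along face -0.6960914115904938
[0.3, -0.8, 0, 0.005]
[0.7, -1.5, 0, 0.01]
[1.1, -2.3, 0, 0.015]
[1.4, -3.1, 0, 0.02]
[1.8, -3.8, 0, 0.025]
[2.2, -4.6, 0, 0.03]
[2.5, -5.4, 0, 0.035]
[2.9, -6.1, 0, 0.04]
[3.3, -6.9, 0, 0.045]
[3.7, -7.6, 0, 0.05]
[4.1, -8.4, 0, 0.055]
[4.4, -9.2, 0, 0.06]
[4.8, -9.9, 0, 0.065]
[5.2, -10.7, 0, 0.07]
[5.6, -11.4, 0, 0.075]
[6.1, -12.1, 0, 0.08]
[6.5, -12.9, 0, 0.085]
[6.9, -13.6, 0, 0.09]
[7.3, -14.4, 0, 0.095]
[7.7, -15.1, 0, 0.1]
[8.1, -15.8, 0, 0.105]
[8.6, -16.6, 0, 0.11]
```

>>> {"api": "servo_tool", "payload": {"steps": [[[0.3, -0.8, 0, 0.005], [0.7, -1.5, 0, 0.01], [1.1, -2.3, 0, 0.015], [1.4, -3.1, 0, 0.02], [1.8, -3.8, 0, 0.025], [2.2, -4.6, 0, 0.03], [2.5, -5.4, 0, 0.035], [2.9, -6.1, 0, 0.04], [3.3, -6.9, 0, 0.045], [3.7, -7.6, 0, 0.05], [4.1, -8.4, 0, 0.055], [4.4, -9.2, 0, 0.06]]]}}

```text
t: 27.37
ee_pos: [0.5349, 0.0151, 0.1298]
tcp_rot: [1.754, 2.606, -0.0]
wrist_force: [1.3, -4.9, 0.2]
finger_gap: 0.0003
```

>>> {"api": "servo_tool", "payload": {"steps": [[[0.3, -0.6, 0, 0.004], [0.6, -1.2, 0, 0.008], [0.9, -1.8, 0, 0.012], [1.2, -2.4, 0, 0.016], [1.5, -3.0, 0, 0.02], [1.8, -3.5, 0, 0.023], [2.1, -4.0, 0, 0.026], [2.3, -4.4, 0, 0.029], [2.5, -4.8, 0, 0.031], [2.7, -5.2, 0, 0.034], [2.9, -5.6, 0, 0.036], [3.1, -6.0, 0, 0.038]]]}}

```text
t: 28.37
ee_pos: [0.5381, 0.0092, 0.1298]
tcp_rot: [1.704, 2.639, 0.0]
wrist_force: [2.1, -4.6, 0.7]
finger_gap: 0.0006
```

```bash
python3 f.py
```

```text
[ 1.62 -3.95  1.12] [0.62 0.31 0.32] [-0.759 -0.233 -0.013] 28.6167 [0.53804 0.00915 0.12977]
phi 209.47771261223417 r 0.1693863234438855 theta 0.007370305306159786
tool y 24.293136947343044
push 4.309581389106292 along face -0.055969388891642116
```

>>> {"api": "servo_tool", "payload": {"steps": [[[0.1, -0.3, 0, 0.001], [0.25, -0.6, 0, 0.002], [0.4, -0.9, 0, 0.003], [0.5, -1.2, 0, 0.004], [0.6, -1.5, 0, 0.004], [0.8, -1.8, 0, 0.004], [0.9, -2.1, 0, 0.004], [1.0, -2.4, 0, 0.004], [1.2, -2.7, 0, 0.004], [1.4, -3.2, 0, 0.004], [1.7, -3.8, 0, 0.004], [2, -4.5, 0, 0.004]]]}}

```text
t: 29.62
ee_pos: [0.5393, 0.0052, 0.1294]
tcp_rot: [-1.698, -2.641, -0.0]
wrist_force: [-0.5, -0.6, -0.5]
finger_gap: 0.0007
```

```bash
python3 f.py
```

```text
[-0.1   0.15  0.04] [0.36 0.35 0.29] [-0.042  0.028  0.008] 29.8667 [0.53964 0.0049  0.12951]
phi 210.98892316274313 r 0.170145425585214 theta -0.01900529449109767
tool y 24.52027315147734
push -0.13204520986877563 along face 0.061947153413914775
```

Free of the post. Retreat further, lift, and look.

>>> {"api": "servo_tool", "payload": {"steps": [[[2, -4, 0, 0], [4, -9, 0, 0], [4, -9, 20, 0], [4, -9, 50, 0], [4, -9, 85, 0], [4, -9, 110, 0], [4, -9, 110, 0], [4, -9, 110, 0]]]}}

```text
t: 30.53
ee_pos: [0.5451, -0.005, 0.2415]
tcp_rot: [1.697, 2.639, 0.002]
wrist_force: [-0.1, 0.7, -0.6]
finger_gap: 0.0007
```

```bash
python3 - <<'E'
from h import *
d=ctrl.capture("wrist"); o=ctrl.observe(); print(o["t"],o["ee_pos"],o["wrist_force"]); cv2.imwrite("pics/w16.png",d["frame"])
np.save("w16.npy",d,allow_pickle=True)
cv2.imwrite("pics/w16z.png",cv2.resize(d["frame"][60:240,240:480],(800,600),interpolation=cv2.INTER_CUBIC))
d=ctrl.capture("scene");cv2.imwrite("pics/s16z.png",cv2.resize(d["frame"][110:290,215:455],(800,600),interpolation=cv2.INTER_CUBIC)) 
E
```

```text
30.5833 [ 0.54407553 -0.00471325  0.23975986] [ 0.69006458 -0.53577176 -0.14844874]
```

View pics/w16.png

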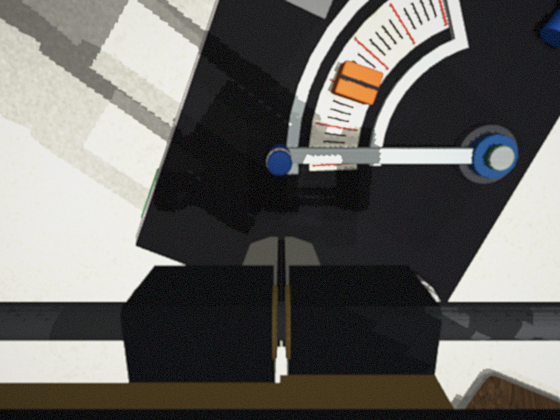

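View pics/w16z.png

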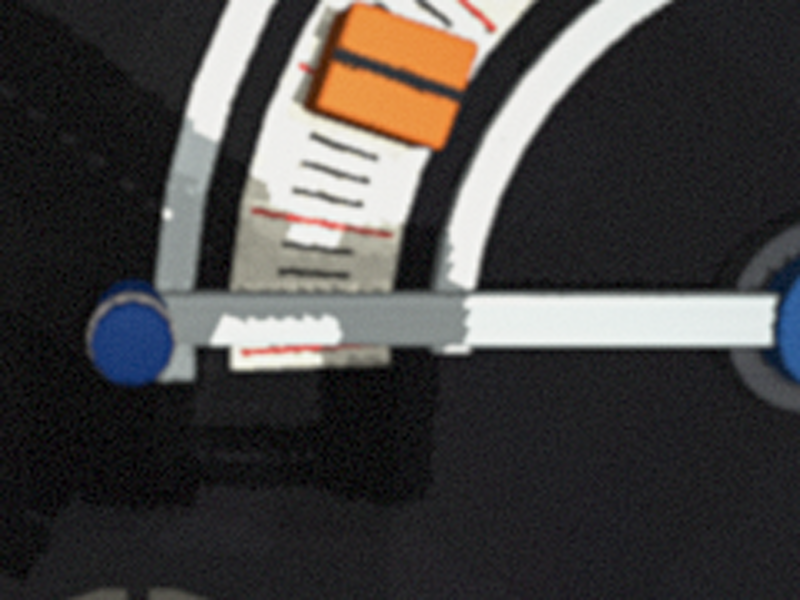

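View pics/s16z.png

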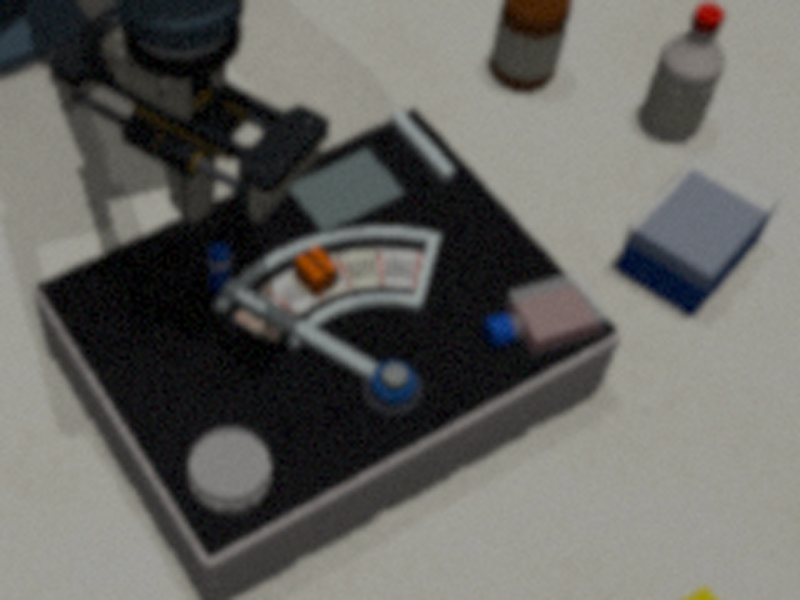

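```bash
python3 - <<'E'
from h import *
d=np.load("w16.npy",allow_pickle=True).item()
s=800/240;Z=lambda u,v:(u/s+240-.35,v/s+60-.35)
l=ray(d,*Z(336,54),.128); r=ray(d,*Z(460,95),.128); c=(l+r)/2; H=np.array([.6855,.0925]); v=c[:2]-H; f=np.degrees(np.arctan2(v[1],v[0]))%360
p=ray(d,*Z(129,343),.156); w=p[:2]-H
print("tt",c,np.hypot(*v),f,"line",np.degrees(np.arctan2(*(l-r)[1::-1]))%360,"moved",np.radians(195.9-f),"post",p,np.degrees(np.arctan2(w[1],w[0]))%360)
print(ctrl.observe()["wrist_force"]); ctrl.sign_off()
E
```

```text
tt [0.56094015 0.09697934 0.128     ] 0.12464036179901611 177.94045628850827 line 187.33448339403847 moved 0.31345316992137334 post [0.53001318 0.02289531 0.156     ] 204.11598865017046
[-0.89483397  0.32767759 -0.38683337]
the job is handed in; nothing more can be done
```

The spring check is done and handed in at about 31 s. The tell-tale stands at its reading, about 0.31 rad from its rest contact.

- **Tell-tale to the arm:** I gripped the block lightly and slid it back along the track to first contact. It sat slightly turned, so I nudged it flush against the resting arm with the shut fingertips. Force at the block stayed at or below about 5.2 N, roughly 3.8 N at the post. That is close to the 4 N preload, but I saw no sign of the arm moving.
- **Test push:** I pushed the blue post with the shut fingertips along its arc. Force at the post was about 10.2 to 10.4 N (averaged, noise about 0.4 N), held for about 1.5 s with the arm at about 0.31 rad.
- **Return:** I eased the arm back with the fingertips in contact until the force dropped off near rest, then backed away and lifted clear.

**Last checks:**
- The tell-tale is 124.6 mm from the hinge. Its measured movement of 0.313 rad agrees with the 0.309 rad of arm swing.
- The post is back at 204.1°, against 204.3° at the start, which is within measurement error.
- The wrist force is at noise level, and the flask, dishes and other items around the imager look undisturbed.

One check left open: a brief force of 4 to 6 N appeared when I first released the block. I did not find its cause, but the later pictures showed nothing out of place.

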